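Complete the reagent row and close it with the divider

ROBOT

A 7-joint arm with a two-finger parallel gripper is mounted at the origin on the work surface. World frame = base frame: x ahead of the robot, y to its left, z up, the work surface at z = 0. Lengths are in m, angles in rad, forces in N, time in s.
With the tool pointing down it reaches from about 0.425 to 0.925 m from the base axis. Payload 6.8 kg.
Tool frame: the origin (TCP) lies midway between the tips of the shut fingers; the grasp point (between the pads) lies 19 mm behind it; z points along the fingers, y is the line along which they close (so a half turn about z gives the same grasp; the last joint's range is limited). The gripper opens to 88 mm and grips with 3 to 60 N. Pads are 20 mm wide; open, the fingers measure 115 mm over their backs; the gripper's body (75 mm by 178 mm) begins 61 mm behind the grasp point.
Start: joints at [1.099, 0.477, 0.022, 1.555, -0.011, 1.109, -0.083], TCP at [0.24, -0.631, 0.191] pointing down, gripper open.
Joint ranges: [-2.96, 2.96], [-0.34, 2.1], [-1.41, 1.46], [0.24, 2.44], [-1.37, 4.51], [0.17, 1.92], [-2.96, 2.96]. Speed limits (rad/s): [2.39, 2.39, 3.14, 3.14, 3.14, 3.14, 3.14].

INTERFACE

Orientations are given as a unit quaternion [w, x, y, z].
In Python, from plant import goto, move_straight, set_joints, set_gripper, sleep, solve_ik, get_obs, capture, IKError, job_done, outline_of, tip_of gives the robot as it stands. Calls block until the motion is done:
- goto(position, orientation): joint-space move of the TCP to a pose.
- move_straight(position, rate=0.15, orientation=None, contact_N=None): straight line of the TCP; orientation=None keeps the orientation; rate is the mean speed in m/s. With contact_N (N) it stops when the force on the tool has changed by that much, and returns True; else False.
- set_joints(angles): joint-space move.
- set_gripper(opening): finger opening in m; the grip force is fixed at half the most; returns when the fingers have stopped.
- sleep(seconds).
- solve_ik(position, orientation): joint angles nearest the present ones, or None.
- get_obs(): the state.
- capture(name): name is "scene" or "top"; returns a dict with "pixels" (480x640x3 uint8, red, green, blue), "z_map" (480x640 float32, m along the optical axis (not along the pixel's ray), 0 where there is no reading), "fx", "fy", "cx", "cy" (pixels), "dist_coeffs" ([k1, k2, p1, p2, k3] as OpenCV has them; the pictures are not rectified), "eye" and "orientation" of the camera in the world. Camera axes: x right, y down, z forward; pixel columns grow to the right and rows downward; lengths in m; the calibration is good to about 2 mm. A picture is of the moment at which its call begins.
A pose or a line that the arm cannot do raises IKError and nothing moves.
- job_done(): hands the job in; it is judged then, once.
Trained networks look in a picture, given as the dict that the camera call returned (one of the last four; its "shot" number tells which), for a name from the list of things; names that differ only in an ending like _2 or _b are one class to them, and where a whole thing is asked for, a point or a joint stands for the part that bears it (a point fixed in the world has none). Each returns a list of dicts, best first, with "p" (0 to 1); they miss things now and then, are a little off and sometimes report something else, mostly with a low value. They report only what shows in the picture. A call takes as long as a camera call. They do not tell look-alikes from the thing itself.
- outline_of(picture, label): "mask" (480x640 bool, what is visible of it) and "box" ([left, top, right, bottom] in pixels, round what is visible of it).
- tip_of(picture, label): "pixel" ([column, row] in pixels: a listed point, or the origin of a listed thing).
The state is a dict: "t": time; "joints": joint angles; "dq": joint speeds; "joint_torque": joint torques, N m; "ee_pos": TCP position; "eef_rot": TCP orientation; "ft_force": force on the tool from outside, world axes, zero at the start; "ft_torque": the same for the moment, N m; "grip_width": finger opening in m; "grasp_force": force on a finger pad.
Only numpy, scipy, OpenCV 4.12 (cv2) and the standard library are available. Lean on these libraries where they do the work, as an engineer would, in place of code of your own. Each camera call takes 0.05 s, during which the arm holds its last target. There are 200 camera calls.

TASK

Two capped amber bottles are still standing about on the bench: stand them gently on the little reagent shelf under the clear top board, upright and side by side with the two already there, in one straight row of four. Then take the metal divider plate out of its black parking block, tab towards the open front, set it upright in the slot at the open end of that row and slide it back until it is fully home. Keep the bottles upright and do not disturb the two on the shelf or anything else standing or lying about.

Things in the scene. Friction and masses are not known exactly. Their poses are not given: they have to be found in the camera images.
- shelf: fixed reagent shelf, shifted and turned from run to run. Origin: on the bench (z = 0); x points from the open front (robot side) to the back, y to the left along the row, z up. Floor: top face 30 mm above the bench, x -65 to +110 mm, y -141 to +133 mm. No wall or rail at the front. Low back rail 14 mm high, front face x = +55 mm; posts and a 50 mm upstand from x = +94 mm back
- row (a point): point on the shelf's floor in the middle of the row line (shelf x +16, y 0, z 30 mm); axes as the shelf. The row runs along y between the left end wall (60 mm high, inner face shelf y = +112 mm) and the slot's inner lip (face y = -111 mm): four 50 mm bottles fit with about 23 mm to spare, best 55 mm apart, centre to centre
- board (a point): middle of the lower front edge of the clear top board (shelf x +8, y -4, z 228 mm); axes as the shelf. The board covers all of the row's length from there back, 14 mm thick at its edge: a gripper pointing straight down over the row hits it, one tilted back 30 to 45 degrees (its body towards the robot) passes in front
- slot (a point): middle of the divider slot's floor at the shelf's right (-y) end (shelf x 0, y -120.3, z 30 mm), axes as the shelf; the divider's origin comes here when home. It runs along x, open above and in front (from x = -57.5 mm), 8.5 mm wide; inner lip 12 mm high, outer lip 26 mm plus a 10 mm outward flare; rear stop face x = +52.5 mm
- divider: upright aluminium plate 105 mm long (x), 5 mm thick (y), 60 mm high (z), about 80 g, with a flat 5 mm thick tab on top at its -x end (x -52.5 to -22.5 mm, up to 98 mm above the underside). Origin: centre of the underside edge. Starts standing 20 mm deep in the parking block, tab to the robot side. Home: origin at slot with its x along the shelf's x
- tab (a point): grip point in the middle of the divider's tab (divider x -37.5, y 0, z 82 mm); the axes are the divider's
- block: fixed black parking block 125 x 50 x 28 mm, shifted and turned from run to run; slot 9 mm wide, 115 mm long, along its x, floor 8 mm above the bench, holding the divider. Origin: centre of the underside
- bottle_a: amber glass bottle: body 50 mm diameter and 58 mm high, sloping shoulder, straight black screw cap 26 mm diameter from 73 to 102 mm above the underside, 102 mm high over all, about 140 g (varies); origin: centre of the underside, z up, round so yaw means nothing; stands on the bench, to be put on the shelf (either of the two may take either place)
- bottle_b: amber glass bottle: body 50 mm diameter and 58 mm high, sloping shoulder, straight black screw cap 26 mm diameter from 73 to 102 mm above the underside, 102 mm high over all, about 140 g (varies); origin: centre of the underside, z up, round so yaw means nothing; stands on the bench, to be put on the shelf
- stock_1: amber glass bottle: body 50 mm diameter and 58 mm high, sloping shoulder, straight black screw cap 26 mm diameter from 73 to 102 mm above the underside, 102 mm high over all, about 140 g (varies); origin: centre of the underside, z up, round so yaw means nothing; already on the shelf, next to the end wall; leave in place
- stock_2: amber glass bottle: body 50 mm diameter and 58 mm high, sloping shoulder, straight black screw cap 26 mm diameter from 73 to 102 mm above the underside, 102 mm high over all, about 140 g (varies); origin: centre of the underside, z up, round so yaw means nothing; already on the shelf, second from the end wall; leave in place
- beaker: glass beaker, 62 mm diameter, 78 mm high, on the bench; origin: centre of the underside; leave alone
- flask: conical glass flask, 64 mm diameter at the foot, 82 mm high, on the bench; origin: centre of the underside; leave alone
- vial_1: small amber vial, 24 mm diameter, 46 mm high; origin: centre of the underside; leave alone
- vial_2: like vial_1; leave alone
- syringe: plastic syringe lying on the bench along its x, 115 mm long, up to 26 mm wide and 17 mm high; leave alone
There are look-alikes about, which are no part of the job. Several things have the shape of the divider; the one meant has the colours described above.

How it is judged:
By the outcome, as a careful person would: the job done as asked, in the order asked, and still so for the second after the job is handed in, with the robot touching nothing.
It also fails if it takes over 72 s, if anything falls off the work surface, if the arm or the gripper's body presses on something with over 40 N, if the wrist force passes 120 N, or if a joint passes its speed limit or range.

## Working session

There is one attempt and no reset: what is moved stays moved. The work goes in short steps, each a Python script; the robot and the scene stay as the last script left them, time stands still between calls to the robot, and variables do not carry over. Pictures are saved under pics/ and viewed, at most 10 in all, crops included, and the job is handed in when it is done.

```bash
ls; mkdir -p pics; cat > h.py <<'E'
import numpy as np, cv2
from scipy.spatial.transform import Rotation as R
from plant import *
def rot(q): return R.from_quat([q[1],q[2],q[3],q[0]])
def K(c): return np.array([[c['fx'],0,c['cx']],[0,c['fy'],c['cy']],[0,0,1.]])
def cloud(c):
    """world xyz per pixel (480,640,3), nan where none"""
    v,u=np.mgrid[0:480,0:640]
    p=cv2.undistortPoints(np.stack([u,v],-1).reshape(-1,1,2).astype(float),K(c),np.array(c['dist_coeffs'],float)).reshape(480,640,2)
    z=np.where(c['z_map']>0,c['z_map'],np.nan)
    P=np.concatenate([p*z[...,None],z[...,None]],-1)
    return (rot(c['orientation']).apply(P.reshape(-1,3))+np.array(c['eye'])).reshape(480,640,3)
def ray(c,px):
    p=cv2.undistortPoints(np.array(px,float).reshape(-1,1,2),K(c),np.array(c['dist_coeffs'],float)).ravel()
    return np.array(c['eye']),rot(c['orientation']).apply([p[0],p[1],1])
def atz(c,px,z):
    o,d=ray(c,px); return o+d*(z-o[2])/d[2]
def save(c,n): cv2.imwrite(f'pics/{n}.png',c['pixels'][...,::-1])
E
python3 - <<'E'
from h import *
import pickle
for n in('scene','top'):
    c=capture(n); save(c,n+'0'); print(n,c['eye'],c['orientation'],c['fx'])
    P=cloud(c); pickle.dump((c,P),open(n+'0.pkl','wb'))
    for l in['shelf','row','board','slot','divider','tab','block','bottle_a','beaker','flask','vial_1','syringe']:
        for f,F in(('o',outline_of),('t',tip_of)):
            if l in('row','board','slot','tab') and f=='o': continue
            try:r=F(c,l)
            except Exception as e: print(l,f,e);continue
            for d in r:
                if d['p']<.2: continue
                if f=='o': m=d['mask'];print(l,'box',d['box'],round(d['p'],2),np.nanmedian(P[m],0).round(3),np.nanmax(P[m][:,2]).round(3))
                else: u,v=np.round(d['pixel']).astype(int);print(l,'tip',np.round(d['pixel'],1),round(d['p'],2),P[np.clip(v,0,479),np.clip(u,0,639)].round(3))
E
```

```text
pics
scene [ 0.76687831 -0.64739154  1.20906448] [-0.27613593  0.94209873  0.18418129 -0.04770942] 586.1634064391811
shelf box [366.5, 105.3, 464.3, 263.9] 0.78 [0.666 0.162 0.086] 0.249
shelf tip [399.  210.6] 0.82 [0.63  0.177 0.033]
row tip [402.9 202.4] 0.7 [0.631 0.205 0.035]
board tip [412.8 152.8] 0.93 [0.635 0.185 0.242]
slot tip [390.7 245.6] 0.83 [0.645 0.072 0.037]
divider box [257.5, 225.3, 305.3, 251.0] 0.74 [ 0.388 -0.015  0.043] 0.102
divider box [314.0, 256.3, 357.5, 293.8] 0.68 [ 0.545 -0.062  0.058] 0.111
divider box [305.7, 393.3, 332.1, 424.1] 0.62 [ 0.633 -0.349  0.067] 0.109
divider box [234.3, 261.9, 248.4, 311.1] 0.48 [ 0.366 -0.147  0.015] 0.023
divider box [397.9, 148.4, 411.0, 173.8] 0.42 [0.607 0.272 0.099] 0.142
divider box [280.5, 319.7, 311.2, 361.1] 0.24 [ 0.536 -0.224  0.045] 0.086
divider tip [280.9 243.6] 0.97 [ 0.397 -0.007  0.012]
divider tip [334.4 287. ] 0.68 [ 0.56  -0.076  0.032]
divider tip [392.5 245.2] 0.3 [0.647 0.071 0.045]
divider tip [320.  256.5] 0.2 [0.494 0.002 0.004]
tab tip [318.6 258.2] 0.93 [ 0.518 -0.06   0.109]
tab tip [262.7 2
[... 3290 characters left out ...]
 0.033] 0.085
flask box [331.1, 203.2, 336.4, 252.7] 0.67 [ 0.526 -0.055  0.102] 0.108
flask tip [488.6 260. ] 0.75 [ 0.484 -0.384  0.049]
flask tip [413.9 237.7] 0.67 [ 0.536 -0.234  0.003]
flask tip [390.3 180.4] 0.47 [ 0.651 -0.174  0.072]
vial_1 box [424.4, 280.3, 438.0, 291.9] 0.59 [ 0.433 -0.261  0.036] 0.048
vial_1 tip [461.9 316.9] 0.69 [ 0.365 -0.327  0.036]
vial_1 tip [430.4 287.4] 0.56 [ 0.429 -0.258  0.046]
syringe box [350.0, 300.9, 392.5, 338.1] 0.62 [ 0.357 -0.132  0.013] 0.021
syringe box [403.5, 220.3, 438.0, 245.4] 0.43 [ 0.543 -0.24   0.029] 0.083
syringe box [455.7, 312.5, 471.9, 327.1] 0.28 [ 0.362 -0.33   0.04 ] 0.048
syringe tip [366.2 321.4] 0.6 [ 0.357 -0.125  0.014]
```

View pics/scene0.png

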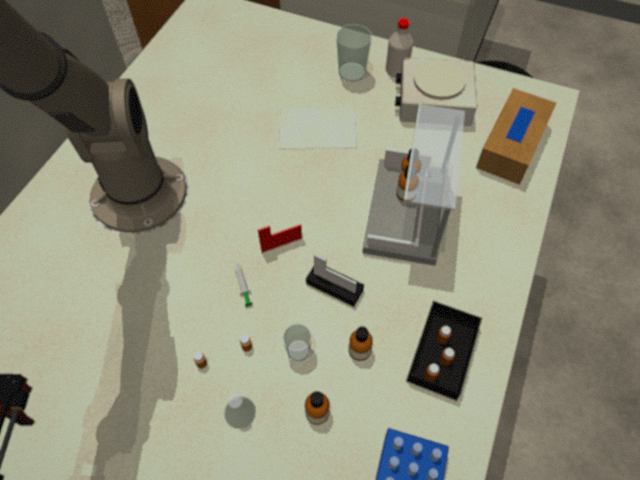

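View pics/top0.png

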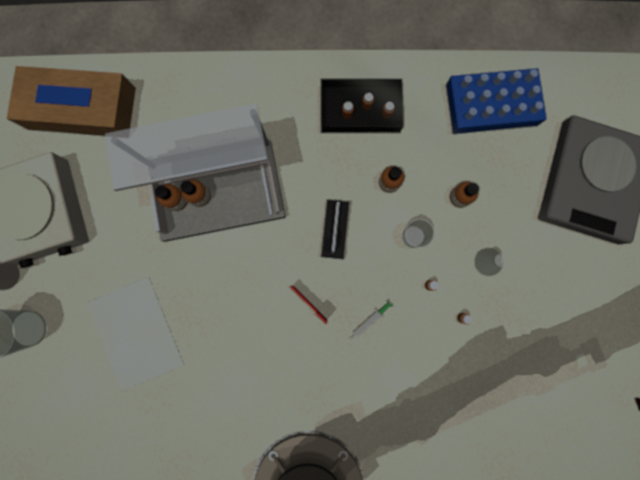

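The pictures show the amber bottles at scene (361,343) and (317,407). The look-alikes are the tray vials at (440,350), the small vials at (200,360) and (246,343), and the grey bottle at (400,50). For the divider, the metal plate in the black block is at scene (335,280). The red plate at (280,238) is the decoy, and I choose the metal one. The shelf has two stock bottles at its left end, at top (168,195) and (193,190).

```bash
python3 - <<'E'
from h import *
import pickle
ims=[]
D={}
for n in('scene','top'):
    c,P=pickle.load(open(n+'0.pkl','rb'))
    m=np.isfinite(P[...,2])&(abs(P[...,2])<.02)&(P[...,0]>.3)&(P[...,0]<.7)&(abs(P[...,1])<.4)
    A=np.c_[P[m][:,:2],np.ones(m.sum())]; co=np.linalg.lstsq(A,P[m][:,2],rcond=None)[0]
    for _ in range(5):
        r=P[m][:,2]-A@co; k=abs(r)<.004; co=np.linalg.lstsq(A[k],P[m][k][:,2],rcond=None)[0]
    print(n,'bench plane',co.round(4),'std',r[k].std().round(4))
    z=P[...,2]-(P[...,:2]@co[:2]+co[2]); D[n]=(c,P,z)
    g=c['pixels'].astype(int)
    # caps: dark pixels near the cap height
    for nm,(x,y) in dict(a=(.66,-.18),b=(.628,-.335),s2=(.63,.24),s1=(.62,.30)).items():
        m=(np.hypot(P[...,0]-x,P[...,1]-y)<.045)&(z>(.09 if nm<'c' else .12))&(z<(.11 if nm<'c' else .145))
        if m.sum()<5: print(n,nm,'none',m.sum());continue
        p=P[m]; v,u=np.nonzero(m); top=.102 if nm<'c' else .132
        print(n,nm,m.sum(),'med',np.median(p,0).round(4),'mid-extent',((p.max(0)+p.min(0))/2).round(4),'ext',np.ptp(p,axis=0).round(3),'ray',atz(c,[(u.min()+u.max())/2,(v.min()+v.max())/2],top).round(4),u.min(),u.max(),v.min(),v.max())
    # divider top
    for lo,hi,nm in((.06,.074,'plate'),(.09,.115,'tab'),(.02,.034,'blk')):
        m=(abs(P[...,0]-.55)<.09)&(abs(P[...,1]+.06)<.06)&(z>lo)&(z<hi)
        if m.sum()<8: continue
        q=P[m][:,:2]; r=cv2.minAreaRect((q*1000).astype(np.float32)); l=cv2.fitLine(q.astype(np.float32),cv2.DIST_HUBER,0,.001,.001).ravel()
        print(n,nm,m.sum(),np.round(r[0],1),np.round(r[1],1),'yaw',np.arctan2(l[1]*np.sign(l[0]),abs(l[0])).round(4),'pt',l[2:].round(4),'z',np.median(z[m]).round(4))
# shelf: points by height in top view
c,P,z=D['top']
t=.19; o=np.array([.624,.193])
S=np.stack([(P[...,0]-o[0])*np.cos(t)+(P[...,1]-o[1])*np.sin(t),-(P[...,0]-o[0])*np.sin(t)+(P[...,1]-o[1])*np.cos(t)],-1)
fl=(abs(z-.03)<.006)&(abs(S[...,0])<.12)&(abs(S[...,1])<.17)
print('floor z',np.median(z[fl]),'x',np.percentile(S[fl][:,0],[.5,2,98]),'y',np.percentile(S[fl][:,1],[.5,2,98,99.5]))
pickle.dump(D,open('D.pkl','wb'))
def cr(n,x0,y0,w,h,s): 
    return cv2.resize(D[n][0]['pixels'][y0:y0+h,x0:x0+w,::-1],None,fx=s,fy=s,interpolation=cv2.INTER_CUBIC)
a=cr('top',140,90,160,160,2.5); b=cr('scene',350,90,130,160,2.5) ; d=cr('scene',230,220,160,160,2.5)[:200]; e=cr('top',310,150,180,110,2.2)
W=np.zeros((600,800,3),np.uint8); W[:400,:400]=a; W[:400,400:725]=b; W[400:600,:400]=d; W[400:600,400:796]=e[:200]
cv2.imwrite('pics/crop1.png',W)
E
```

```text
scene bench plane [-0.0003 -0.0008  0.0016] std 0.0019
scene a 142 med [ 0.6625 -0.1854  0.103 ] mid-extent [ 0.6624 -0.1832  0.1004] ext [0.024 0.025 0.017] ray [ 0.6633 -0.185   0.102 ] 356 368 326 340
scene b 162 med [ 0.629  -0.3413  0.1036] mid-extent [ 0.629  -0.3401  0.1006] ext [0.024 0.025 0.016] ray [ 0.6289 -0.3408  0.102 ] 310 323 391 405
scene s2 46 med [0.6181 0.2327 0.1316] mid-extent [0.6163 0.2483 0.13  ] ext [0.018 0.064 0.015] ray [0.6163 0.2477 0.132 ] 405 410 151 174
scene s1 26 med [0.6112 0.277  0.1338] mid-extent [0.6113 0.2781 0.132 ] ext [0.008 0.02  0.019] ray [0.6117 0.2773 0.132 ] 408 411 148 158
scene plate 149 [555.  -61.8] [  7.5 103.6] yaw -0.1001 pt [ 0.5574 -0.0627] z 0.0665
scene tab 72 [517.8 -57. ] [ 8.2 30.1] yaw -0.0693 pt [ 0.5191 -0.0589] z 0.1013
scene blk 749 [555.6 -62.2] [ 55.5 125.5] yaw -0.0384 pt [ 0.5766 -0.0736] z 0.0277
top bench plane [ 0.0001  0.0013 -0.0007] std 0.0018
top a 134 med [ 0.6618 -0.1809  0.1008] mid-extent [ 0.6621 -0.1812  0.0984] ext [0.025 0.025 0.014] ray [ 0.6615 -0.1808  0.102 ] 389 401 166 178
top b 122 med [ 0.6279 -0.3368  0.1007] mid-extent [ 0.6279 -0.3382  0.097 ] ext [0.022 0.024 0.015] ray [ 0.627  -0.3365  0.102 ] 466 478 183 194
top s2 213 med [0.6259 0.2375 0.131 ] mid-extent [0.6249 0.2523 0.1279] ext [0.03  0.064 0.016] ray [0.624  0.2513 0.132 ] 160 194 181 197
top s1 137 med [0.6187 0.2831 0.131 ] mid-extent [0.6197 0.2834 0.1275] ext [0.023 0.024 0.015] ray [0.6184 0.2819 0.132 ] 155 168 186 198
top plate 83 [572.1 -60.7] [ 5.  69.5] yaw -0.1091 pt [ 0.5726 -0.0606] z 0.0681
top tab 37 [518.2 -54.7] [ 4.7 28.7] yaw -0.1158 pt [ 0.5182 -0.0547] z 0.1052
top blk 1123 [556.1 -58.8] [ 50.  125.3] yaw -0.1072 pt [ 0.5555 -0.0588] z 0.028
floor z 0.02993958839771461 x [-0.06686588 -0.06583038  0.06241159] y [-0.13323935 -0.13106306  0.11896812  0.13432511]
```

View pics/crop1.png

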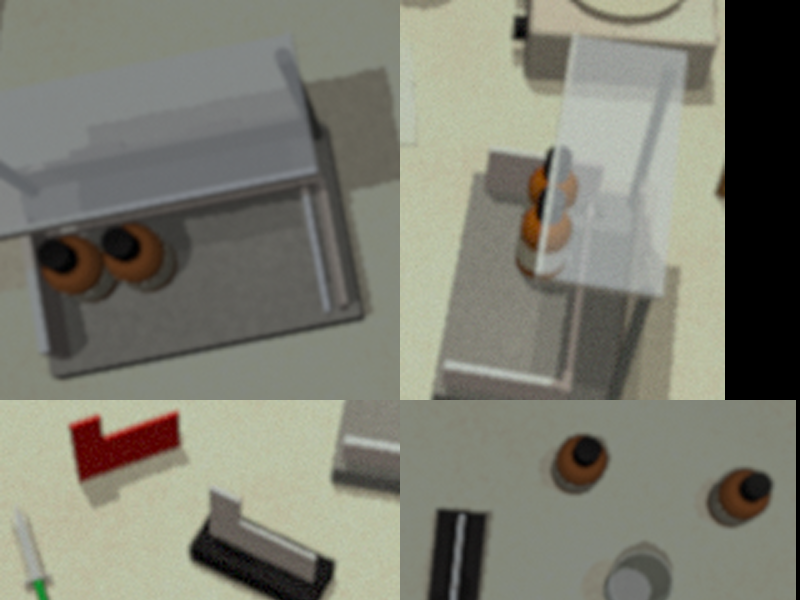

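```bash
cat > fit.py <<'E'
from h import *
import pickle
from scipy.optimize import least_squares
D=pickle.load(open('D.pkl','rb'))
for n in D:
    c,P,z=D[n]
    t=.19; o=np.array([.624,.193])
    for it in range(3):
        d=P[...,:2]-o; S=np.stack([d[...,0]*np.cos(t)+d[...,1]*np.sin(t),-d[...,0]*np.sin(t)+d[...,1]*np.cos(t)],-1)
        # floor front edge: per y-bin min x
        ys=np.arange(-.10,.10,.008) ; e=[]
        for y in ys:
            m=(abs(S[...,1]-y)<.004)&(abs(z-.03)<.005)&(S[...,0]<-.04)&(S[...,0]>-.09)
            e.append(np.sort(S[m][:,0])[1] if m.sum()>4 else np.nan)
        e=np.array(e); k=np.isfinite(e); k[k]&=abs(e[k]-np.median(e[k]))<.004
        p=np.polyfit(ys[k],e[k],1)
        if it<2:
            t+=-p[0]; 
            dx=np.median(e[k])+.065; o=o+dx*np.array([np.cos(t),np.sin(t)])
    print(n,'yaw',round(t,4),'o',o.round(4),'front resid',p.round(4),'std',np.std(e[k]).round(4))
    for lo,hi,y0,y1,x0,x1,nm in((.038,.047,-.13,-.10,-.055,.045,'inner lip -111..-116'),(.051,.062,-.15,-.115,-.055,.045,'outer lip -124.5..'),(.084,.096,.10,.14,-.06,.05,'end wall 112..'),(.024,.036,-.16,-.11,-.06,.05,'floor right end -141'),(.024,.036,.10,.15,-.06,.05,'floor left end 133')):
        m=(z>lo)&(z<hi)&(S[...,1]>y0)&(S[...,1]<y1)&(S[...,0]>x0)&(S[...,0]<x1)
        if m.sum()>5: print('  ',nm,m.sum(),'y pct2/50/98',np.percentile(S[m][:,1],[2,50,98]).round(4),'slope',np.polyfit(S[m][:,0],S[m][:,1],1)[0].round(3),'x',np.percentile(S[m][:,0],[2,98]).round(3))
    m=(z>.11)&(z<.145)&(abs(S[...,0]-.016)<.03)&(S[...,1]>0)&(S[...,1]<.11)&(c['pixels'].astype(int).sum(-1)<150)
    for q in cv2.connectedComponentsWithStats(m.astype(np.uint8))[2][1:]:
        if q[4]>20:
            w=atz(c,[q[0]+(q[2]-1)/2,q[1]+(q[2]-1)/2],.132)[:2]-o
            print('  cap',q,'shelf',(w[0]*np.cos(t)+w[1]*np.sin(t)).round(4),(-w[0]*np.sin(t)+w[1]*np.cos(t)).round(4))
def tq(yaw,th):
    zc=np.array([np.sin(th)*np.cos(yaw),np.sin(th)*np.sin(yaw),-np.cos(th)])
    for s in(1,-1):
        y=s*np.array([-np.sin(yaw),np.cos(yaw),0]); M=np.c_[np.cross(y,zc),y,zc]; q=R.from_matrix(M).as_quat(); yield np.r_[q[3],q[:3]],zc
for th in(.6,.7):
  for yaw in(0,.19,-.1,-.35):
    for nm,g in dict(a=(.662,-.183,.096),b=(.628,-.339,.096),ahi=(.662,-.183,.24),bhi=(.628,-.339,.24),p3=(.645,.166,.127),p4=(.655,.112,.127),front=(.53,.14,.2),div=(.518,-.056,.09),slot=(.61,.07,.112)).items():
        r=[]
        for q,zc in tq(yaw,th):
            s=solve_ik(list(np.array(g)+.019*zc),list(q)); r.append(None if s is None else np.round(s,2).tolist())
        print(th,yaw,nm,r[0] if r[0] else '-', 'OK2' if r[1] else '-')
print(get_obs()['eef_rot'],get_obs()['t'])
E
python3 fit.py
```

```text
scene yaw 0.1895 o [0.6224 0.1927] front resid [-0.002  -0.0652] std 0.0007
   inner lip -111..-116 134 y pct2/50/98 [-0.1264 -0.1235 -0.1049] slope 0.014 x [-0.052  0.043]
   outer lip -124.5.. 104 y pct2/50/98 [-0.1277 -0.1238 -0.1208] slope 0.004 x [-0.053  0.042]
   end wall 112.. 103 y pct2/50/98 [0.115  0.1206 0.1292] slope 0.02 x [-0.054 -0.   ]
   floor right end -141 317 y pct2/50/98 [-0.1378 -0.1299 -0.1222] slope -0.005 x [-0.057  0.048]
   floor left end 133 135 y pct2/50/98 [0.1003 0.1123 0.1324] slope -0.102 x [-0.059 -0.013]
  cap [404 166   4  11  23] shelf 0.0016 0.0392
top yaw 0.1913 o [0.6226 0.1927] front resid [-0.    -0.065] std 0.0005
   inner lip -111..-116 115 y pct2/50/98 [-0.1082 -0.1057 -0.1032] slope 0.0 x [-0.052  0.042]
   outer lip -124.5.. 71 y pct2/50/98 [-0.1207 -0.1183 -0.1165] slope 0.001 x [-0.052  0.043]
   end wall 112.. 229 y pct2/50/98 [0.1045 0.1214 0.1263] slope -0.008 x [-0.05   0.042]
   floor right end -141 375 y pct2/50/98 [-0.1336 -0.1257 -0.1104] slope -0.004 x [-0.059  0.047]
   floor left end 133 311 y pct2/50/98 [0.1005 0.1132 0.13
[... 3474 characters left out ...]
 0.12, -0.65, 2.34, 1.32, 0.55, -0.31] OK2
0.7 -0.1 div - -
0.7 -0.1 slot [0.58, 0.63, -1.18, 2.28, 1.83, 0.86, -0.41] OK2
0.7 -0.35 a [0.26, 0.45, -0.2, 2.19, 2.21, 0.3, -0.81] OK2
0.7 -0.35 b [1.32, 0.83, -1.18, 2.08, 1.87, 0.61, 0.15] OK2
0.7 -0.35 ahi [0.59, 0.24, -0.56, 2.07, 1.06, 0.34, 0.38] OK2
0.7 -0.35 bhi [0.95, 0.3, -0.6, 2.0, 0.56, 0.22, 1.14] OK2
0.7 -0.35 p3 [0.1, 0.61, -0.94, 2.06, 1.53, 1.03, -0.56] OK2
0.7 -0.35 p4 [0.1, 0.52, -0.77, 2.1, 1.54, 0.86, -0.53] OK2
0.7 -0.35 front [0.43, 0.47, -1.39, 2.24, 1.38, 1.14, -0.54] OK2
0.7 -0.35 div - -
0.7 -0.35 slot [0.19, 0.49, -0.82, 2.23, 1.63, 0.84, -0.64] OK2
[-2.04706673e-06  9.83508405e-01  1.80862425e-01  2.28425707e-05] 2.1
```

```bash
cat >> h.py <<'E'
T=.1905; O=np.array([.6216,.1978])
def sh(x,y,z=0): return np.array([O[0]+x*np.cos(T)-y*np.sin(T),O[1]+x*np.sin(T)+y*np.cos(T),z])
def tq(yaw,th,s=1):
    zc=np.array([np.sin(th)*np.cos(yaw),np.sin(th)*np.sin(yaw),-np.cos(th)])
    y=s*np.array([-np.sin(yaw),np.cos(yaw),0]); q=R.from_matrix(np.c_[np.cross(y,zc),y,zc]).as_quat()
    return np.r_[q[3],q[:3]],zc
GZ=.097
def pick(xy,yaw,th,s=1):
    q,zc=tq(yaw,th,s); g=np.r_[xy,GZ]+.019*zc
    goto(list(g-.09*zc),list(q)); set_gripper(.06)
    move_straight(list(g),rate=.15); set_gripper(.0)
    o=get_obs(); print('grip',o['grip_width'],o['grasp_force'],o['ee_pos'],o['t'])
    move_straight(list(g+[0,0,.135]),rate=.2)
def place(x,y,yaw,th,s=1):
    q,zc=tq(yaw,th,s); f=.019*zc
    move_straight(list(sh(-45,0)*0+sh(-.045,y,GZ+.135)+f),rate=.25,orientation=list(q))
    move_straight(list(sh(-.045,y,GZ+.038)+f),rate=.15)
    move_straight(list(sh(x,y,GZ+.038)+f),rate=.1)
    hit=move_straight(list(sh(x,y,GZ+.0285)+f),rate=.03,contact_N=3)
    o=get_obs(); print('placed',hit,o['ee_pos'],(o['ee_pos']-f)[2]-GZ,'g',o['grasp_force'],o['grip_width'],o['ft_force'],o['t'])
def release(th,yaw,s=1):
    q,zc=tq(yaw,th,s); set_gripper(.045); p=np.array(get_obs()['ee_pos'])
    move_straight(list(p-.12*zc),rate=.15)
E
python3 - <<'E'
from h import *
pick([.662,-.183],-.1,.6)
q,zc=tq(.19,.6)
print(get_obs()['joints'],get_obs()['grip_width'],get_obs()['t'])
E
```

```text
grip 0.0003704880374208698 0.0 [ 0.67268731 -0.18400678  0.08130554] 6.6167
[ 1.05718549  0.39965066 -1.02792664  1.970783    0.76374738  0.43737355
  1.02606136] 0.00051746493082882 8.1167
```

The gripper closed on nothing, so I'll look before going on.

```bash
python3 - <<'E'
from h import *
c=capture('scene'); d=capture('top')
print(get_obs()['ee_pos'],get_obs()['eef_rot'])
A=cv2.resize(c['pixels'][220:440,230:430,::-1],None,fx=2,fy=2,interpolation=2)
B=cv2.resize(d['pixels'][100:320,310:510,::-1],None,fx=2,fy=2,interpolation=2)
cv2.imwrite('pics/miss.png',np.hstack([A,B]))
E
```

```text
[ 0.67238406 -0.18390922  0.21567144] [ 0.29474233  0.04763173  0.95427643 -0.01465181]
```

View pics/miss.png

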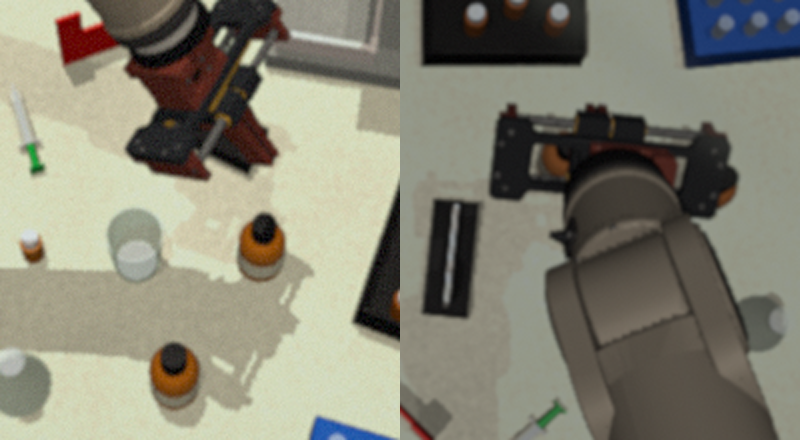

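```bash
python3 - <<'E'
from h import *
c=capture('scene'); o=get_obs()
ro=rot(c['orientation'])
def pj(p): return cv2.projectPoints(ro.inv().apply(np.array(p)-c['eye']).reshape(1,3),np.zeros(3),np.zeros(3),K(c),np.array(c['dist_coeffs'],float))[0].ravel()
ee=np.array(o['ee_pos']); Rm=rot(o['eef_rot']).as_matrix()
im=c['pixels'][...,::-1].copy()
A=cv2.resize(im[180:400,260:460],None,fx=3,fy=3,interpolation=2)[:600]
for p,col in((ee,(0,255,0)),(ee-.019*Rm[:,2],(255,0,0)),(ee-.12*Rm[:,2],(255,255,0)),(ee+.05*Rm[:,1],(0,0,255))):
    u=(pj(p)-[260,180])*3; cv2.circle(A,tuple(np.round(u).astype(int).tolist()),4,col,-1); print(pj(p))
P=cloud(c); m=(P[...,0]>.55)&(P[...,0]<.8)&(abs(P[...,1]+.18)<.15)&(P[...,2]>.13)
q=(P[m]-ee)@Rm; print('tool-frame cloud max z',np.sort(q[:,2])[-30:].round(3)); k=q[:,2]>-.05; print(np.percentile(q[k],[1,25,50,75,99],axis=0).round(3), k.sum())
print(o['grip_width'])
cv2.imwrite('pics/miss2.png',A)
E
```

```text
[370.30290107 309.9715989 ]
[365.62176031 303.81139327]
[339.13111546 268.95798664]
[381.66421    288.67747135]
tool-frame cloud max z [-0.039 -0.039 -0.038 -0.038 -0.037 -0.037 -0.037 -0.037 -0.037 -0.037
 -0.037 -0.037 -0.037 -0.037 -0.037 -0.036 -0.036 -0.035 -0.035 -0.035
 -0.035 -0.035 -0.035 -0.034 -0.033 -0.033 -0.033 -0.032 -0.032 -0.032]
[[-0.014 -0.011 -0.049]
 [-0.012 -0.009 -0.046]
 [-0.01  -0.007 -0.041]
 [-0.003  0.001 -0.037]
 [ 0.009  0.009 -0.032]] 101
0.00036804705257495994
```

View pics/miss2.png

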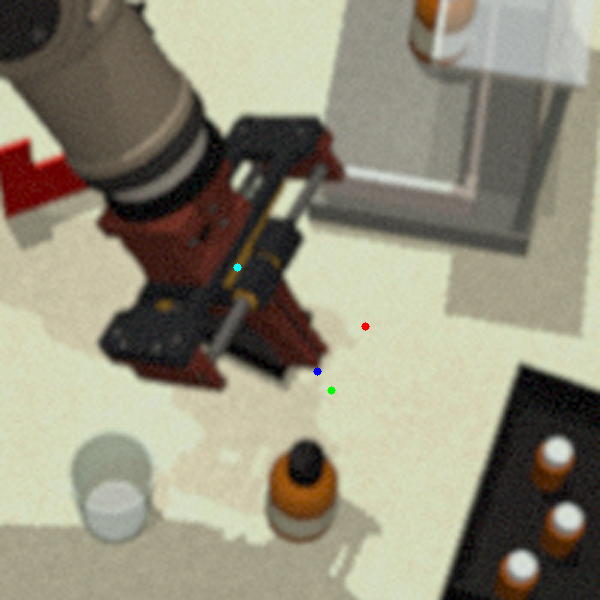

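```bash
python3 - <<'E'
from h import *
q,zc=tq(.2,0.)
goto([.46,.12,.12],list(q))
c=capture('scene'); P=cloud(c); o=get_obs(); ee=np.array(o['ee_pos']); Rm=rot(o['eef_rot']).as_matrix()
m=(np.hypot(P[...,0]-.46,P[...,1]-.12)<.05)&(P[...,2]>.05); t=(P[m]-ee)@Rm
print('cloud max tool z',np.sort(t[:,2])[-20:].round(3)); k=t[:,2]>np.sort(t[:,2])[-20]-.02; print(np.percentile(t[k],[2,50,98],axis=0).round(3))
move_straight([.46,.12,.03],rate=.2)
h=move_straight([.46,.12,-.035],rate=.03,contact_N=4)
o=get_obs(); print(h,o['ee_pos'],o['ft_force'],o['t'],o['grip_width'])
move_straight([.46,.12,.12],rate=.2)
E
```

```text
cloud max tool z [-0.12  -0.12  -0.12  -0.119 -0.119 -0.119 -0.118 -0.118 -0.118 -0.118
 -0.117 -0.117 -0.117 -0.117 -0.117 -0.116 -0.116 -0.116 -0.115 -0.115]
[[-0.033 -0.037 -0.139]
 [-0.026 -0.016 -0.134]
 [ 0.032  0.042 -0.117]]
True [ 0.45999777  0.11995183 -0.03110738] [-1.34251602  0.10731567  6.50462448] 12.1083 0.00025090299006839934
```

```bash
sed -i 's/\.019\*zc/GO*zc/g; s/^GZ=.*/GZ=.097; GO=.0495/' h.py; python3 - <<'E'
from h import *
q,zc=tq(-.1,.6)
pick([.662,-.183],-.1,.6)
o=get_obs(); print(o['joints'],o['grip_width'],o['grasp_force'],o['ft_force'],o['t'])
if o['grip_width']>.02: place(.015,-.026,.19,.6)
E
```

```text
grip 0.025751036505288656 29.99536246061325 [ 0.6899595  -0.18584203  0.05641841] 16.6917
[ 0.99952797  0.46062121 -0.98823274  1.96038491  0.90035622  0.42933461
  0.90918985] 0.024979593461426492 29.99343305826187 [-0.23909927 -0.13481294 -1.33303918] 17.7917
placed True [0.66853746 0.18058171 0.08604206] 0.029896172471249982 g 29.999075531959534 0.02559621052355928 [-2.28059989  0.47904681  3.65902024] 21.275
```

```bash
python3 - <<'E'
from h import *
release(.6,.19)
q,zc=tq(-.2,.6); 
move_straight([.6,-.1,.24],rate=.3,orientation=list(q))
import pickle
for n in('top','scene'):
    c=capture(n); P=cloud(c); pickle.dump((c,P),open(n+'1.pkl','wb'))
    dark=(c['pixels'].astype(int).sum(-1)<110)&(P[...,2]>.115)&(P[...,2]<.145)&(np.hypot(P[...,0]-.625,P[...,1]-.23)<.1)
    N,_,st,ce=cv2.connectedComponentsWithStats(dark.astype(np.uint8))
    for i in range(1,N):
        if st[i][4]<15: continue
        x,y,w,h,_=st[i]; W=atz(c,[x+(w-1)/2,y+(h-1)/2],.130)[:2]-O
        print(n,st[i],'shelf frame mm',round(1e3*(W[0]*np.cos(T)+W[1]*np.sin(T)),1),round(1e3*(-W[0]*np.sin(T)+W[1]*np.cos(T)),1),'true cmd (15,-26)')
    m=(np.hypot(P[...,0]-.628,P[...,1]+.338)<.04)&(P[...,2]>.09)&(P[...,2]<.115)
    print(n,'b',np.median(P[m],0).round(4) if m.any() else None)
    if n=='top': A=cv2.resize(c['pixels'][110:250,140:300,::-1],None,fx=2.8,fy=2.8,interpolation=2)
    else: B=cv2.resize(c['pixels'][100:270,355:470,::-1],(265,392),interpolation=2)
cv2.imwrite('pics/p3.png',np.hstack([A,B]))
print(get_obs()['t'])
E
```

```text
top [210 174  14  14 141] shelf frame mm 14.1 -27.0 true cmd (15,-26)
top [181 181  15  13 143] shelf frame mm 12.6 30.5 true cmd (15,-26)
top [155 186  15  13 146] shelf frame mm 13.0 82.9 true cmd (15,-26)
top b [ 0.6282 -0.337   0.1004]
scene b [ 0.6291 -0.3409  0.103 ]
23.9083
```

View pics/p3.png

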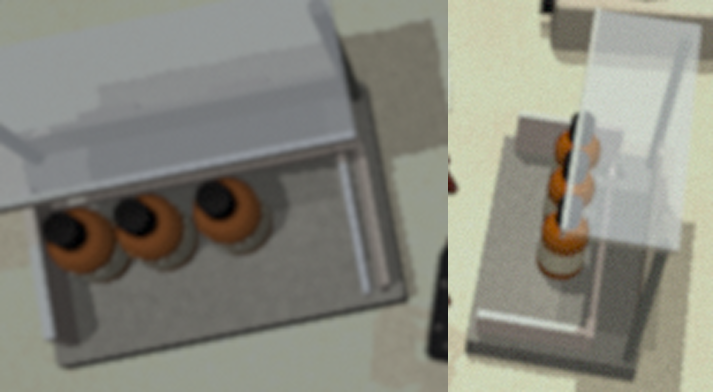

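```bash
sed -i 's/O=np.array.*/O=np.array([.6219,.2016])/; s/GZ+\.038/GZ+.046/g' h.py; python3 - <<'E'
from h import *
pick([.6285,-.3365],-.35,.6)
o=get_obs(); print(o['joints'],o['grip_width'],o['t'])
if o['grip_width']>.02:
    place(.014,-.0833,.19,.6); print(get_obs()['joints'])
E
```

```text
grip 0.02537007067179871 29.85208958387375 [ 0.65474207 -0.34636918  0.05631249] 26.7417
[ 1.11346216  0.46286458 -0.87413146  1.90874959  0.85572587  0.42624149
  0.92009684] 0.025406652659088612 28.0167
placed True [0.67879539 0.12677354 0.08585671] 0.02971082748420642 g 29.98139351606369 0.025656762707278048 [-1.228906   -2.1780417   5.42241225] 32.0417
[ 0.30795874  0.52837162 -0.7616882   2.10183635  1.58256683  0.39973502
  0.04099446]
```

```bash
python3 - <<'E'
from h import *
release(.6,.19)
g=np.array([.5185,-.0538,.091])
for th in(.3,.22,.15,.08,0):
    q,zc=tq(-.108,th)
    t=g+GO*zc; q2,z2=tq(T,th)
    k=[solve_ik(list(p),list(Q)) is not None for p,Q in((t,q),(t-.09*zc,q),(t+[0,0,.12],q),(sh(-.0375-.04,-.1206,.16)+GO*z2,q2),(sh(-.0375,-.1206,.112)+GO*z2,q2))]
    print(th,k)
    if all(k):
        p=np.array(get_obs()['ee_pos']); move_straight(list(np.r_[p[:2],.26]),rate=.25)
        move_straight(list(t-.09*zc+[0,0,.05]),rate=.25,orientation=list(q)); set_gripper(.04)
        c=capture('top'); save(c,'top2')
        move_straight(list(t),rate=.12); set_gripper(0.)
        o=get_obs(); print('grip',o['grip_width'],o['grasp_force'],o['ft_force'],o['t'],o['joints'],o['ee_pos'])
        break
E
```

```text
0.3 [True, True, True, True, True]
grip 0.004658370936413261 29.998885989189148 [-0.41152678 -1.64774228  2.67649985] 37.3417 [ 0.64943576  0.45350271 -0.81584205  2.21943303  0.9515684   0.46725759
  0.56105997] [ 0.53303595 -0.05573869  0.0437646 ]
```

```bash
python3 - <<'E'
from h import *
th=.3; q,zc=tq(-.108,th); q2,z2=tq(T,th); f=GO*z2
p=np.array(get_obs()['ee_pos'])
move_straight(list(p+[0,0,.12]),rate=.15)
def D(x,y,b): return list(sh(x-.0375,y,b+.083)+f)   # grasp z 91 = 83 above underside
move_straight(D(-.045,-.1206,.128),rate=.2,orientation=list(q2))
move_straight(D(-.045,-.1206,.062),rate=.15)
h=move_straight(D(-.045,-.1206,.029),rate=.03,contact_N=5)
o=get_obs(); print(h,'bottom z',o['ee_pos'][2]-f[2]-.083,o['ft_force'],o['ft_torque'],o['grip_width'],o['t'])
c=capture('scene');d=capture('top')
A=cv2.resize(d['pixels'][110:250,140:300,::-1],None,fx=2.8,fy=2.8,interpolation=2)
B=cv2.resize(c['pixels'][130:280,330:470,::-1],(366,392),interpolation=2)
cv2.imwrite('pics/ins.png',np.hstack([A,B]))
E
```

```text
True bottom z 0.030024843029529166 [-1.2582966  -0.83800893  4.7591046 ] [-0.0341069   0.0435733  -0.02518506] 0.004867529708545296 40.6917
```

View pics/ins.png

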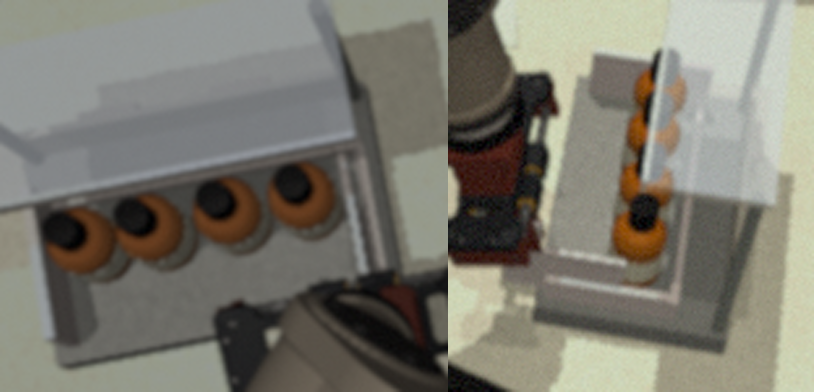

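The plate is down on the slot floor (underside at 30.0 mm), and the four bottles stand in a straight row. Next I slide the plate home.

```bash
python3 - <<'E'
from h import *
th=.3; q2,z2=tq(T,th); f=GO*z2
def D(x,y,b): return list(sh(x-.0375,y,b+.083)+f)
def X():
    o=get_obs(); p=np.array(o['ee_pos'])-f; d=p[:2]-O
    return (d[0]*np.cos(T)+d[1]*np.sin(T)+.0375).round(4),(-d[0]*np.sin(T)+d[1]*np.cos(T)).round(4),(p[2]-.083).round(4),np.round(o['ft_force'],1),round(o['grip_width'],4),round(o['t'],2)
move_straight(D(-.045,-.1206,.0308),rate=.03); print(X())
print(move_straight(D(-.006,-.1206,.0308),rate=.07,contact_N=10),X())
h=move_straight(D(.006,-.1206,.0308),rate=.03,contact_N=10); print(h,X())
E
```

```text
(np.float64(-0.0449), np.float64(-0.1207), np.float64(0.0308), array([-0.7,  0.3, -0.2]), 0.0046, 41.04)
False (np.float64(-0.0058), np.float64(-0.1207), np.float64(0.0308), array([ 0.3, -1. ,  0. ]), 0.0046, 41.75)
True (np.float64(-0.0015), np.float64(-0.1207), np.float64(0.0303), array([-2.2, -1.4,  4.5]), 0.0051, 42.05)
```

```bash
python3 - <<'E'
from h import *
th=.3; q2,z2=tq(T,th); f=GO*z2
def D(x,y,b): return list(sh(x-.0375,y,b+.083)+f)
def X():
    o=get_obs(); p=np.array(o['ee_pos'])-f; d=p[:2]-O
    return (d[0]*np.cos(T)+d[1]*np.sin(T)+.0375).round(4),(-d[0]*np.sin(T)+d[1]*np.cos(T)).round(4),(p[2]-.083).round(4),np.round(o['ft_force'],1),round(o['grip_width'],4),round(o['t'],2)
print(move_straight(D(.006,-.1206,.0305),rate=.03,contact_N=12),X())
x=X()[0]
print(move_straight(D(x-.0003,-.1206,.0285),rate=.02,contact_N=4),X())
set_gripper(.02); print(X())
p=np.array(get_obs()['ee_pos']); move_straight(list(p-.07*z2),rate=.12)
# push check: closed fingers at the tab's front edge (shelf x -52.5), pads' half width ~10
set_gripper(0.)
xs=-.0525-.010-.025
move_straight(list(sh(xs-.01,-.1206,.20)+f),rate=.2); move_straight(list(sh(xs-.01,-.1206,.118)+f),rate=.15)
h=move_straight(list(sh(xs+.035,-.1206,.118)+f),rate=.04,contact_N=8); print('push',h,X())
p=np.array(get_obs()['ee_pos']); move_straight(list(p-[.05,0,0]),rate=.12); move_straight(list(p-[.10,.05,-.12]),rate=.25)
c=capture('scene');d=capture('top')
A=cv2.resize(d['pixels'][110:250,140:300,::-1],None,fx=2.8,fy=2.8,interpolation=2)
B=cv2.resize(c['pixels'][130:280,330:470,::-1],(366,392),interpolation=2)
cv2.imwrite('pics/fin.png',np.hstack([A,B]))
P=cloud(d); dd=P[...,:2]-O; S=np.stack([dd[...,0]*np.cos(T)+dd[...,1]*np.sin(T),-dd[...,0]*np.sin(T)+dd[...,1]*np.cos(T)],-1)
for lo,hi in((.12,.135),(.082,.098)):
    m=(abs(S[...,1]+.12)<.012)&(P[...,2]>lo)&(P[...,2]<hi)&(abs(S[...,0])<.08); print(lo,m.sum(),np.percentile(S[m],[2,50,98],axis=0).round(4).tolist() if m.any() else '')
print(get_obs()['t'])
E
```

```text
True (np.float64(-0.0014), np.float64(-0.1206), np.float64(0.0302), array([-2.7, -1.3,  5.4]), 0.0047, 42.26)
False (np.float64(-0.0015), np.float64(-0.1206), np.float64(0.0298), array([-7.9, -4. , 13.5]), 0.0048, 42.51)
(np.float64(-0.0017), np.float64(-0.1205), np.float64(0.0283), array([-0.3, -0. , -0.8]), 0.02, 42.98)
push True (np.float64(-0.0318), np.float64(-0.1207), np.float64(0.0344), array([-1.3,  0.4,  3. ]), 0.0001, 46.01)
0.12 0 
0.082 4 [[0.0111, -0.1086], [0.0149, -0.1082], [0.0183, -0.108]]
47.55
```

View pics/fin.png

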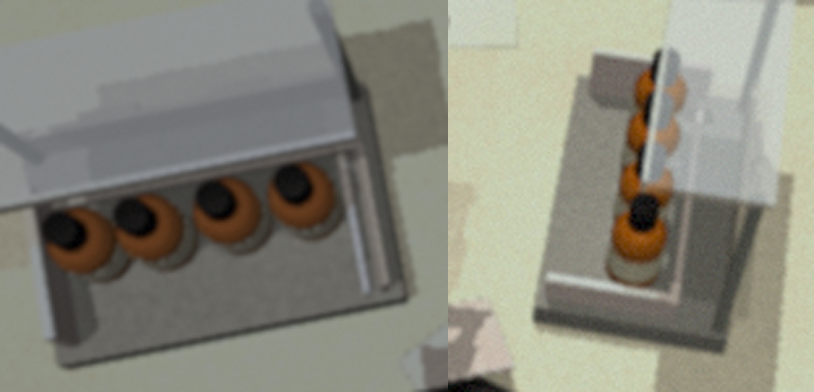

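The slot looks empty, so I need to find the plate.

```bash
python3 - <<'E'
from h import *
c=capture('scene');d=capture('top')
o=get_obs(); print(o['ee_pos'],o['grip_width'],o['ft_force'],o['t'])
A=cv2.resize(d['pixels'][100:350,130:380,::-1],(400,400),interpolation=2)
B=cv2.resize(c['pixels'][100:350,240:490,::-1],(400,400),interpolation=2)
cv2.imwrite('pics/where.png',np.hstack([A,B]))
for n,k in(('scene',c),('top',d)):
    P=cloud(k)
    for r in outline_of(k,'divider'):
        if r['p']>.2: print(n,r['box'],round(r['p'],2),np.nanmedian(P[r['mask']],0).round(3),np.nanmax(P[r['mask']][:,2]).round(3))
E
```

```text
[0.49094232 0.02348107 0.18959679] 0.0004395599058971623 [-0.7209947  -0.35950892  0.55296949] 47.65
scene [258.4, 221.3, 304.9, 253.2] 0.94 [ 0.39  -0.012  0.041] 0.104
scene [307.6, 244.7, 356.2, 279.5] 0.56 [ 0.536 -0.003  0.024] 0.048
top [278.7, 210.4, 332.7, 251.4] 0.72 [ 0.545 -0.006  0.024] 0.313
```

View pics/where.png

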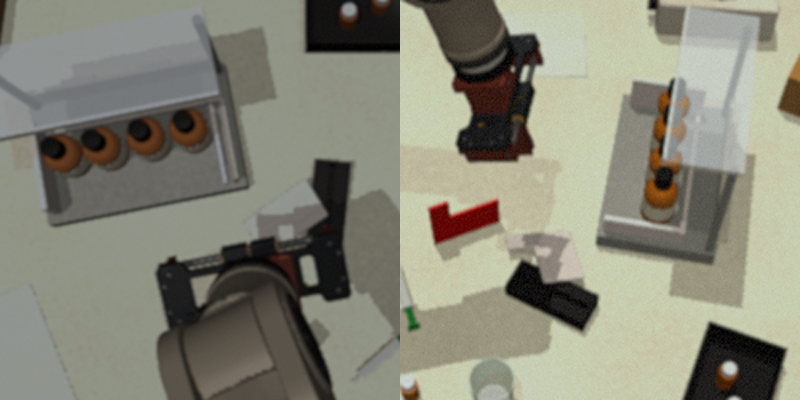

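The plate came off and now lies leaning on the parking block, at scene (335,258). About 24 s remain. I'll measure its pose for a re-grasp.

```bash
python3 - <<'E'
from h import *
import pickle
c=capture('scene');P=cloud(c); pickle.dump((c,P),open('fall.pkl','wb'))
g=c['pixels'].astype(int)
m=np.zeros((480,640),bool); m[238:285,298:362]=1
m&=(g.sum(-1)>260)&(P[...,2]>.006)&(P[...,2]<.09)
# drop the beige bench/keep grey: print stats
q=P[m]; 
best=None; rng=np.random.default_rng(0)
for _ in range(500):
    a=q[rng.choice(len(q),3,False)]; n=np.cross(a[1]-a[0],a[2]-a[0]); 
    if np.linalg.norm(n)<1e-5: continue
    n/=np.linalg.norm(n); k=abs((q-a[0])@n)<.003
    if best is None or k.sum()>best.sum(): best=k
w=q[best]; cen=w.mean(0); U,s,V=np.linalg.svd(w-cen); n=V[2]*np.sign(V[2][2])
print(len(q),best.sum(),'cen',cen.round(4),'n',n.round(3),'rms',(s[2]/np.sqrt(len(w))).round(4))
mm=m.copy(); mm[m]=best
h=np.array([0,0,1.])-n*n[2]; h/=np.linalg.norm(h); e=np.cross(h,n)   # h: uphill in the plane, e: horizontal
ab=np.c_[(w-cen)@e,(w-cen)@h]*1000
print('e',e.round(3),'h',h.round(3)); r=cv2.minAreaRect(ab.astype(np.float32)); print(r)
hull=cv2.convexHull(ab.astype(np.float32)).reshape(-1,2); print(hull.round(0).tolist())
I=np.zeros((60,70),int)
for a,b in ab: 
    i,j=int(30-b/3),int(35+a/3)
    if 0<=i<60 and 0<=j<70: I[i,j]=1
for row in I:
    if row.any(): print(''.join('#' if v else '.' for v in row))
print('uphill is up; col 35,row 30 is cen; 3mm cells; first row idx',np.nonzero(I.any(1))[0][0])
E
```

```text
1010 842 cen [ 0.531  -0.0036  0.0249] n [-0.045  0.315  0.948] rms 0.0015
e [-0.99  -0.141  0.   ] h [ 0.134 -0.938  0.318]
((11.600868225097656, -1.5214157104492188), (133.43824768066406, 125.14742279052734), 9.21210765838623)
[[86.0, -44.0], [69.0, -8.0], [64.0, 2.0], [60.0, 7.0], [39.0, 26.0], [-5.0, 59.0], [-24.0, 55.0], [-47.0, 43.0], [-53.0, 38.0], [-55.0, 35.0], [-47.0, -56.0], [-40.0, -65.0], [-0.0, -67.0], [36.0, -61.0]]
................................##....................................
..........................#..#####....................................
...........................####..##...................................
........................###.#####.##..................................
......................#.##.###.####...................................
...................#.###.####.#..####.................................
...................####.##.##..#####..................................
.................##..#######.###.#.##.................................
................#.######..#.#..###.###................................
................#####.####
[... 1751 characters left out ...]
..........................######.####.####...................#......
..............................#.####.###...#.................#........
............................##.#..#..#.................#..............
.............................#...#.#..................................
...................#..........#.##....................................
......................#...............................................
..............................................#.......................
.....................#................................................
..................................#...................................
uphill is up; col 35,row 30 is cen; 3mm cells; first row idx 10
```

```bash
cat > pl.py <<'E'
from h import *
import pickle
from scipy.optimize import minimize
def Lpts(st=1.5):
    a=np.array([(x,z) for x in np.arange(-52.5+st/2,52.5,st) for z in np.arange(st/2,98,st) if z<60 or x<-22.5])
    return a
def fitL(w,n,x0):
    """w: surface points (m); n: up normal; -> R (cols x_d,y_d=n,z_d), origin of plate mid-plane"""
    cen=w.mean(0); n=n/np.linalg.norm(n)
    h=np.array([0,0,1.])-n*n[2]; h/=np.linalg.norm(h); e=np.cross(h,n)
    ab=np.c_[(w-cen)@e,(w-cen)@h]*1000
    S=4; I=np.zeros((100,100),np.float32)
    ij=np.round(ab/S+50).astype(int); ok=((ij>=0)&(ij<100)).all(1); I[ij[ok,1],ij[ok,0]]=1
    I=cv2.morphologyEx(I,cv2.MORPH_CLOSE,np.ones((3,3))); I=cv2.morphologyEx(I,cv2.MORPH_OPEN,np.ones((3,3))); I=cv2.GaussianBlur(I,(0,0),.7)
    L=Lpts(2.)
    def T_(p): 
        c,s=np.cos(p[2]),np.sin(p[2]); return np.c_[p[0]+c*L[:,0]-s*L[:,1],p[1]+s*L[:,0]+c*L[:,1]]  # placeholder
    def pts(p):
        # z_d at angle p2 in (e,h); x_d = z_d rotated +90deg
        zz=np.array([np.cos(p[2]),np.sin(p[2])]); xx=np.array([-zz[1],zz[0]])
        return np.array(p[:2])+L[:,:1]*xx+L[:,1:]*zz
    def cost(p):
        q=(pts(p)/S+50).astype(np.float32); v=cv2.remap(I,q[:,0].reshape(-1,1),q[:,1].reshape(-1,1),cv2.INTER_LINEAR); return -v.mean()
    best=None
    for da in np.radians([-12,-6,0,6,12]):
        for dx in(-8,0,8):
            for dy in(-8,0,8):
                r=minimize(cost,[x0[0]+dx,x0[1]+dy,x0[2]+da],method='Nelder-Mead',options=dict(initial_simplex=[[x0[0]+dx,x0[1]+dy,x0[2]+da],[x0[0]+dx+5,x0[1]+dy,x0[2]+da],[x0[0]+dx,x0[1]+dy+5,x0[2]+da],[x0[0]+dx,x0[1]+dy,x0[2]+da+.1]]))
                if best is None or r.fun<best.fun: best=r
    p=best.x; zd=np.cos(p[2])*e+np.sin(p[2])*h; xd=-np.sin(p[2])*e+np.cos(p[2])*h
    org=cen+(p[0]*e+p[1]*h)/1000-.0025*n
    return np.c_[xd,n,zd],org,best.fun,p
E
cat > a.py <<'E'
from pl import *
c,P=pickle.load(open('fall.pkl','rb')); g=c['pixels'].astype(int)
m=np.zeros((480,640),bool); m[238:285,298:362]=1
m&=(g.sum(-1)>260)&(P[...,2]>.006)&(P[...,2]<.09)
q=P[m]; n=np.array([-.045,.315,.948]); cen=np.array([.531,-.0036,.0249])
w=q[abs((q-cen)@n)<.005]
Rd,o,f,p=fitL(w,n,[-18,-48,np.arctan2(13,29)])
# scene camera bias -> true (y +5 mm, z -2.5 mm, x -1.5mm)
o=o+[-.001,.005,-.002]
print('fit',round(f,3),p.round(2),'x_d',Rd[:,0].round(3),'z_d',Rd[:,2].round(3),'org',o.round(4))
for nm,v in dict(tab=(-37.5,0,82),lowcorner=(-52.5,0,0),tabcorner=(-52.5,0,98),far=(52.5,0,0),fartop=(52.5,0,60)).items(): print(nm,(o+Rd@np.array(v)/1000).round(4))
pickle.dump((Rd,o),open('pose.pkl','wb'))
E
python3 a.py
```

```text
fit -0.958 [-36.08 -10.72   0.42] x_d [ 0.525 -0.8    0.291] z_d [-0.85  -0.51   0.129] org [0.5643 0.0158 0.0171]
tab [0.4749 0.0039 0.0168]
lowcorner [0.5368 0.0578 0.0018]
tabcorner [0.4535 0.0078 0.0145]
far [ 0.5919 -0.0262  0.0324]
fartop [ 0.5409 -0.0568  0.0401]
```

```bash
cat > b.py <<'E'
from pl import *
Rd,o=pickle.load(open('pose.pkl','rb'))
Rs=R.from_euler('z',T).as_matrix()
def Q(M): q=R.from_matrix(M).as_quat(); return [q[3],*q[:3]]
tab=lambda Rm,org: org+Rm@np.array([-.0375,0,.084])
def tool(Rm,th,s):
    tz=-Rm[:,1]*np.cos(th)-Rm[:,2]*np.sin(th); ty=s*Rm[:,0]; return np.c_[np.cross(ty,tz),ty,tz]
def tcp(Rm,org,th,s,ext=.005):
    M=tool(Rm,th,s); return tab(Rm,org)+(ext+.0305)*M[:,2],M
def tgt(x,b): return Rs,sh(x,-.1206,b)
if __name__=='__main__':
    o0=get_obs(); print(np.round(o0['joints'],2),o0['t'])
    for thd in(10,15,20,30,45,60):
        for s in(1,-1):
            th=np.radians(thd); out=[]
            p,M=tcp(Rd,o,th,s)
            for pp in(p,p-.06*M[:,2]): out.append(solve_ik(list(pp),Q(M)))
            out.append(solve_ik(list(p+[0,0,.1]),Q(M)))
            for x,b in((-.055,.12),(-.055,.031)):
                p2,M2=tcp(*tgt(x,b),th,s); out.append(solve_ik(list(p2),Q(M2)))
            print(thd,s,[None if k is None else np.round(k,2).tolist() for k in out])
E
python3 b.py
```

```text
[ 1.11  0.21 -1.36  2.15  0.34  0.68  1.31] 47.8
10 1 [[0.1, 0.5, -0.51, 2.28, 1.1, 0.59, -2.31], [0.24, 0.4, -0.71, 2.27, 0.93, 0.7, -2.17], [0.38, 0.34, -0.81, 2.22, 0.82, 0.76, -2.01], [-1.08, 0.85, 0.43, 1.85, 0.82, 1.46, -0.99], [-0.59, 0.95, -0.24, 1.79, 1.08, 1.77, -1.31]]
10 -1 [[0.27, 0.55, -0.71, 2.27, 1.18, 0.69, 0.78], [0.34, 0.44, -0.84, 2.26, 0.98, 0.75, 0.93], [0.46, 0.37, -0.91, 2.21, 0.86, 0.8, 1.1], [-0.48, 0.82, -0.38, 1.8, 1.12, 1.91, 1.92], [-0.48, 0.97, -0.39, 1.78, 1.14, 1.87, 1.8]]
15 1 [[0.01, 0.46, -0.37, 2.35, 1.24, 0.43, -2.45], [0.19, 0.34, -0.62, 2.34, 1.0, 0.55, -2.23], [0.33, 0.28, -0.72, 2.28, 0.83, 0.61, -2.0], [-1.07, 0.79, 0.43, 1.86, 0.79, 1.41, -0.95], [-0.55, 0.9, -0.27, 1.8, 1.07, 1.72, -1.28]]
15 -1 [[0.25, 0.51, -0.65, 2.33, 1.31, 0.57, 0.65], [0.37, 0.39, -0.82, 2.33, 1.08, 0.63, 0.86], [0.53, 0.34, -0.95, 2.27, 0.93, 0.69, 1.06], [-0.48, 0.77, -0.38, 1.81, 1.09, 1.83, 1.95], [-0.37, 0.96, -0.54, 1.79, 1.18, 1.89, 1.79]]
20 1 [[-0.09, 0.43, -0.23, 2.41, 1.56, 0.31, -2.75], [0.1, 0.29, -0.48, 2.41, 1.14, 0.4, -2.35], [0.26, 0.23, -0.6, 2.34, 
[... 370 characters left out ...]
0.07, 0.79, -0.91, 1.81, 1.17, 1.91, -1.2], [-0.1, 0.93, -0.86, 1.83, 1.23, 1.86, -1.32]]
30 -1 [None, None, [0.52, 0.23, -0.8, 2.44, 1.36, 0.29, 0.71], [-0.14, 0.74, -0.79, 1.81, 1.12, 1.84, 1.97], [-0.11, 0.92, -0.84, 1.83, 1.22, 1.85, 1.83]]
45 1 [None, None, None, [0.1, 0.71, -1.03, 1.82, 1.09, 1.73, -1.1], [-0.04, 0.76, -0.81, 1.87, 1.1, 1.56, -1.18]]
45 -1 [None, None, None, [0.09, 0.7, -1.01, 1.82, 1.08, 1.72, 2.05], [0.03, 0.81, -0.92, 1.86, 1.15, 1.63, 1.93]]
60 1 [None, None, None, [0.21, 0.57, -0.98, 1.83, 0.9, 1.44, -0.91], [0.04, 0.62, -0.75, 1.9, 0.93, 1.26, -0.99]]
60 -1 [None, None, None, [0.3, 0.65, -1.14, 1.82, 0.98, 1.53, 2.17], [0.21, 0.74, -1.01, 1.89, 1.06, 1.42, 2.07]]
```

```bash
cat > c1.py <<'E'
from b import *
th=np.radians(17); s=-1
p,M=tcp(Rd,o,th,s)
goto(list(p-.06*M[:,2]),Q(M)); set_gripper(.039); print(get_obs()['t'])
h=move_straight(list(p),rate=.1,contact_N=6); ob=get_obs(); print(h,np.array(ob['ee_pos'])-p,ob['ft_force'])
set_gripper(0.); ob=get_obs(); print('grip',ob['grip_width'],ob['grasp_force'],ob['t'])
if ob['grip_width']>.01:
    move_straight(list(np.array(ob['ee_pos'])+[0,0,.10]),rate=.2)
ob=get_obs(); print('lift',ob['grip_width'],ob['ee_pos'],ob['eef_rot'],ob['joints'],ob['t'])
c=capture('scene'); pickle.dump((c,cloud(c),ob),open('held.pkl','wb'))
A=cv2.resize(c['pixels'][200:330,250:420,::-1],None,fx=3.5,fy=3.5,interpolation=2); cv2.imwrite('pics/held.png',A)
E
python3 c1.py
```

```text
49.475
False [-5.44986196e-05  2.45173867e-04  1.46038588e-04] [-0.1038674  -0.37113492  0.45474391]
grip 0.02947463815668308 29.92380917072296 50.5417
lift 0.02955902273923991 [ 0.4834855  -0.00304997  0.08362574] [ 0.11801594 -0.29315639  0.94139968 -0.11789065] [ 0.48135127  0.30541757 -0.87432082  2.29307509  0.9214476   0.61391745
  1.06920067] 51.1917
```

View pics/held.png

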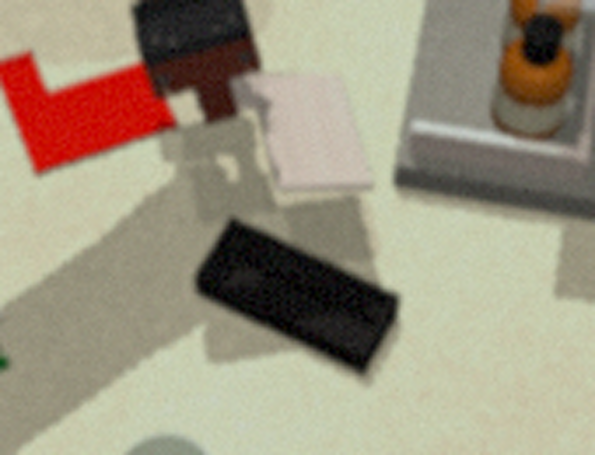

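```bash
cat > d.py <<'E'
from b import *
c,P,ob=pickle.load(open('held.pkl','rb')); th=np.radians(17); s=-1
M=rot(ob['eef_rot']).as_matrix(); ee=np.array(ob['ee_pos'])
p0,M0=tcp(Rd,o,th,s)
Rh=M@M0.T@Rd; oh=ee+M@M0.T@(o-p0); print('expected org',oh.round(4),'n',Rh[:,1].round(3),'x_d',Rh[:,0].round(3),'ty',(s*M[:,1]).round(3))
g=c['pixels'].astype(int)
q=P[np.isfinite(P[...,2])&(g.min(-1)>110)]
l=(q-oh-[.001,-.005,.002])@Rh
k=(abs(l[:,1])<.02)&(l[:,0]>-.06)&(l[:,0]<.06)&(l[:,2]>-.02)&(l[:,2]<.11); q=q[k]; 
w=q
for _ in range(8):
    cen=w.mean(0); n=np.linalg.svd(w-cen,full_matrices=False)[2][2]; n*=np.sign(n[2]); w=q[abs((q-cen)@n)<.004]
print(len(q),len(w),'n meas',n.round(3),'angle to exp',np.degrees(np.arccos(n@Rh[:,1])).round(2),'in tool frame: along x_d',np.degrees(n@Rh[:,0]).round(2),'along z_d',np.degrees(n@Rh[:,2]).round(2))
l=(w-oh-[.001,-.005,.002])@Rh*1000
print('offset along n (surface - should be 2.5)',np.median(l[:,1]).round(2))
# edges: underside z_d=0, far end x_d=52.5
for nm,ax,oth,lo,hi,fn in(('underside z=0',2,0,-20,45,np.min),('far x=52.5',0,2,8,52,np.max),('top z=60',2,0,0,45,np.max),('near x=-52.5',0,2,8,55,np.min)):
    E=[]
    for b in np.arange(lo,hi,5):
        m=abs(l[:,oth]-b)<2.5
        if m.sum()>3: E.append((b,fn(l[m,ax])))
    E=np.array(E); pf=np.polyfit(E[:,0],E[:,1],1); print(nm,np.median(E[:,1]).round(1),'slope deg',np.degrees(pf[0]).round(1),len(E))
E
python3 d.py
```

```text
expected org [0.5642 0.0152 0.1172] n [-0.045  0.316  0.948] x_d [ 0.524 -0.8    0.291] ty [ 0.524 -0.8    0.291]
918 886 n meas [0.009 0.311 0.951] angle to exp 3.1 in tool frame: along x_d 1.89 along z_d -2.45
offset along n (surface - should be 2.5) 1.12
underside z=0 0.4 slope deg -0.1 13
far x=52.5 50.8 slope deg -0.4 9
top z=60 59.2 slope deg 2.3 9
near x=-52.5 -54.6 slope deg 2.0 10
```

```bash
cat > e.py <<'E'
from b import *
th=np.radians(17); s=-1
c,P,ob=pickle.load(open('held.pkl','rb')); M=rot(ob['eef_rot']).as_matrix(); ee=np.array(ob['ee_pos'])
p0,M0=tcp(Rd,o,th,s); Rh=M@M0.T@Rd; oh=ee+M@M0.T@(o-p0)
n=Rh[:,1]+np.tan(np.radians(1.))*Rh[:,0]-np.tan(np.radians(2.2))*Rh[:,2]; n/=np.linalg.norm(n)
x=Rh[:,0]-n*(n@Rh[:,0]); x/=np.linalg.norm(x); Rn=np.c_[x,n,np.cross(x,n)]
tb=oh+Rh@np.array([-.0375,0,.084]); on=tb-Rn@np.array([-.0375,0,.084])
def pose(x,y,b):   # TCP pose that puts the divider at shelf (x,y), underside b
    G=Rs@Rn.T; return list(sh(x,y,b)+G@(ee-on)),Q(G@M)
def under(y=None):
    ob=get_obs(); Mo=rot(ob['eef_rot']).as_matrix(); return (np.array(ob['ee_pos'])+Mo@M.T@(on-ee)),ob
E
python3 - <<'E'
from e import *
p,q=pose(-.11,-.1206,.13); goto(p,q)
u,ob=under(); print(u,sh(-.11,-.1206,.13),ob['t'],ob['grip_width'],ob['ft_force'])
move_straight(pose(-.055,-.1206,.066)[0],rate=.12,orientation=q)
h=move_straight(pose(-.055,-.1206,.029)[0],rate=.035,contact_N=4); u,ob=under()
print(h,'org',u.round(4),sh(-.055,-.1206).round(4),ob['ft_force'],ob['ft_torque'],ob['grip_width'],ob['joints'],ob['t'])
E
```

```text
[0.53665842 0.06130746 0.12941064] [0.53672553 0.06235321 0.13      ] 52.425 0.02970152262212738 [ 0.05168657 -0.48136948 -0.52368571]
True org [0.5904 0.0718 0.0412] [0.5907 0.0728 0.    ] [-1.37946858 -0.02443342  3.49289608] [ 0.1671108  -0.10886137 -0.11908902] 0.029442948211685617 [-0.50236833  0.84992562 -0.33624443  1.83000692  1.07887787  1.69428473
  1.87786361] 54.0
```

```bash
python3 - <<'E'
from e import *
for y in(-.1226,-.1242):
    move_straight(pose(-.055,y,.0445)[0],rate=.03)
    h=move_straight(pose(-.055,y,.029)[0],rate=.035,contact_N=5); u,ob=under()
    print(y,h,'org',u.round(4),ob['ft_force'].round(2),ob['ft_torque'].round(3),round(ob['t'],2))
    if u[2]<.034: break
c=capture('scene'); d=capture('top'); pickle.dump((c,d,get_obs()),open('in2.pkl','wb'))
E
```

```text
-0.1226 True org [0.5908 0.0699 0.0295] [0.3 0.4 3.8] [ 0.263 -0.109  0.039] 54.73
```

```bash
cat > look.py <<'E'
from h import *
def S_(P,bias):
    d=P[...,:2]+bias-O; return np.stack([d[...,0]*np.cos(T)+d[...,1]*np.sin(T),-d[...,0]*np.sin(T)+d[...,1]*np.cos(T)],-1)
def look():
    for n,b in(('scene',np.array([-.001,.005])),('top',np.array([.0007,.0012]))):
        c=capture(n); P=cloud(c); S=S_(P,b); z=P[...,2]
        for lo,hi,nm in((.064,.098,'plate'),(.104,.135,'tab')):
            m=(abs(S[...,1]+.12)<.02)&(z>lo)&(z<hi)&(S[...,0]>-.13)&(S[...,0]<.065)&(c['pixels'].astype(int).min(-1)>70)
            if nm=='tab': m&=S[...,0]<0
            if m.sum()>4: print(n,nm,m.sum(),'x',np.percentile(S[m][:,0],[2,98]).round(3),'y',np.percentile(S[m][:,1],[5,50,95]).round(4),'zmax',np.percentile(z[m],98).round(3))
            else: print(n,nm,m.sum())
E
python3 - <<'E'
from e import *
from look import look
look()
set_gripper(.044); ob=get_obs(); Mo=rot(ob['eef_rot']).as_matrix(); p=np.array(ob['ee_pos']); print(ob['ft_force'],ob['t'])
move_straight(list(p-.022*Mo[:,2]),rate=.1); look()
p=np.array(get_obs()['ee_pos']); move_straight(list(p-.02*Mo[:,2]+[-.03,0,.06]),rate=.2)
look(); print(get_obs()['t'],get_obs()['ft_force'])
E
```

```text
scene plate 477 x [-0.105  0.031] y [-0.13   -0.1193 -0.1049] zmax 0.095
scene tab 131 x [-0.116 -0.07 ] y [-0.121  -0.1184 -0.1102] zmax 0.133
top plate 163 x [-0.058  0.047] y [-0.1321 -0.1221 -0.1179] zmax 0.093
top tab 58 x [-0.106 -0.069] y [-0.1213 -0.1194 -0.1163] zmax 0.131
[-0.82241809 -0.28493168 -0.08450928] 55.3917
scene plate 462 x [-0.103  0.032] y [-0.1297 -0.1193 -0.105 ] zmax 0.095
scene tab 106 x [-0.107 -0.077] y [-0.1217 -0.1184 -0.1132] zmax 0.132
top plate 180 x [-0.069  0.044] y [-0.132  -0.1218 -0.1178] zmax 0.092
top tab 53 x [-0.105 -0.075] y [-0.1214 -0.1194 -0.1166] zmax 0.131
scene plate 479 x [-0.103  0.031] y [-0.1296 -0.1191 -0.1044] zmax 0.095
scene tab 105 x [-0.107 -0.077] y [-0.1211 -0.1186 -0.1148] zmax 0.132
top plate 180 x [-0.069  0.047] y [-0.132  -0.1218 -0.1177] zmax 0.092
top tab 58 x [-0.105 -0.076] y [-0.1213 -0.1196 -0.117 ] zmax 0.13
56.4917 [0.0166343  0.10104889 0.06823693]
```

```bash
cat > push.py <<'E'
from h import *
from look import look
th=.3; q,zc=tq(T,th); f=.0305*zc; Y=-.1137
tip=lambda x,z: list(sh(x,Y,z)+f)
def tx():
    d=(np.array(get_obs()['ee_pos'])-f)[:2]-O; return (d[0]*np.cos(T)+d[1]*np.sin(T)).round(4)
E
python3 - <<'E'
from push import *
p=np.array(get_obs()['ee_pos']); move_straight(list(p+[-.06,0,.05]),rate=.3)
goto(tip(-.145,.16),list(q)); set_gripper(0.); print(get_obs()['t'],get_obs()['joints'])
move_straight(tip(-.145,.085),rate=.25)
h=move_straight(tip(-.068,.085),rate=.08,contact_N=10); print(h,tx(),get_obs()['t'])
if not h:
    h=move_straight(tip(-.055,.085),rate=.03,contact_N=10); print(h,tx(),get_obs()['ft_force'],get_obs()['t'])
look(); print(get_obs()['t'])
E
```

```text
58.9083 [ 0.07806798  0.16059178 -0.36729519  2.22092912  0.18097382  0.47756112
  1.3363737 ]
False -0.0685 60.475
True -0.0654 [-1.71032059 -0.60407107  0.36678069] 60.775
scene plate 466 x [-0.054  0.047] y [-0.1299 -0.1204 -0.1058] zmax 0.095
scene tab 107 x [-0.055 -0.026] y [-0.1211 -0.1187 -0.115 ] zmax 0.131
top plate 153 x [-0.033  0.045] y [-0.1321 -0.1227 -0.1188] zmax 0.094
top tab 42 x [-0.046 -0.024] y [-0.122  -0.12   -0.1172] zmax 0.129
60.875
```

```bash
python3 - <<'E'
from push import *
h=move_straight(tip(-.055,.085),rate=.03,contact_N=18); print(h,tx(),get_obs()['ft_force'],get_obs()['t'])
look()
E
```

```text
True -0.0656 [-1.05104241  0.03300468  1.41269937] 61.1333
scene plate 463 x [-0.054  0.047] y [-0.1296 -0.1205 -0.1143] zmax 0.096
scene tab 106 x [-0.055 -0.026] y [-0.1212 -0.119  -0.1157] zmax 0.132
top plate 159 x [-0.034  0.048] y [-0.1319 -0.1228 -0.1189] zmax 0.092
top tab 40 x [-0.046 -0.024] y [-0.122  -0.1205 -0.1171] zmax 0.13
```

```bash
python3 - <<'E'
from push import *
move_straight(tip(-.085,.085),rate=.06); look()
move_straight(tip(-.15,.12),rate=.2); look(); print(get_obs()['t'])
E
```

```text
scene plate 460 x [-0.057  0.047] y [-0.1296 -0.1201 -0.1051] zmax 0.095
scene tab 108 x [-0.079 -0.026] y [-0.1214 -0.1188 -0.114 ] zmax 0.132
top plate 177 x [-0.053  0.049] y [-0.132  -0.1231 -0.1187] zmax 0.093
top tab 55 x [-0.053 -0.025] y [-0.1218 -0.1202 -0.1173] zmax 0.13
scene plate 458 x [-0.053  0.047] y [-0.1299 -0.1204 -0.1132] zmax 0.096
scene tab 108 x [-0.055 -0.026] y [-0.1213 -0.119  -0.116 ] zmax 0.132
top plate 171 x [-0.053  0.048] y [-0.1321 -0.123  -0.1186] zmax 0.092
top tab 56 x [-0.053 -0.024] y [-0.1219 -0.1202 -0.1171] zmax 0.13
62.425
```

```bash
python3 -c "
from plant import *
print(job_done())"
```

```text
the job is handed in; nothing more can be done
None
```

I handed the job in at 62.4 s: four bottles upright in one row, and the divider upright in its slot and pushed to a firm stop, within about 2 mm of home by the cameras. On the first try the divider came out of the slot as I backed the gripper off and fell against its parking block, so I picked it up and put it in again.

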